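Reload the sample rack in reverse order

ROBOT

A 6-joint arm with a two-finger parallel gripper is mounted at the origin on the work surface; the furniture and walls round the work are solid. World frame = base frame: x ahead of the robot, y to its left, z up, the work surface at z = 0. Lengths are in m, angles in rad, forces in N, time in s.
With the tool pointing down it reaches from about 0.425 to 0.95 m from the base axis. Payload 3.5 kg.
Tool frame: the origin (TCP) lies between the finger pads; the fingertips stand 19 mm ahead of it and the grasp point (between the pads) is the TCP; z points along the fingers, y is the line along which they close (so a half turn about z gives the same grasp; the last joint's range is limited). The gripper opens to 85 mm and grips with 20 to 120 N. Pads are 22 mm wide; open, the fingers measure 114 mm over their backs; the gripper's body (76 mm by 85 mm) begins 54 mm behind the grasp point. The pads swing forward as they close: fully open they stand 13 mm farther back than shut.
Start: joints at [-1.49, 0.286, 1.577, -0, 1.279, -0.15], TCP at [0.154, -0.657, 0.25] pointing down, gripper open.
Joint ranges: [-2.77, 2.77], [-0.9, 2.22], [0.21, 2.48], [-1.53, 4.67], [0.24, 2.81], [-2.84, 2.84]. Speed limits (rad/s): [2.79, 2.79, 3.14, 3.14, 3.14, 3.14].

INTERFACE

Orientations are given as a unit quaternion [x, y, z, w].
In Python, from plant import get_state, cams, ctrl gives the robot as it stands. The module is installed in compiled form; this text tells all that it offers.
- The arm moves only by the tool jog_arm, never from a script. Its argument "deltas" is text: rows parted by semicolons, each of 6 numbers parted by spaces: the shift along the world's x, y, z normalised to -1 to 1, where 1 is 0.02 m, then the turn, a rotation vector about the world's x, y, z normalised to -1 to 1, where 1 is 0.1 rad. In form: x y z ax ay az; .... A call has 1 to 20 rows; each row shifts and turns the commanded pose from where the row before left it; what a row does not reach is not made up. A row lasts 1/8 s, in which the tool goes at most 62.5 mm and 10.7 degrees, less where a joint would pass 70% of its speed; a pose out of reach is approached as far as the arm can. A call with a number of a shift or a turn outside -1 to 1 is refused whole. A call with a gripper value outside its range is refused whole. "gripper" is the opening, from 0 (shut) to 1 (fully open), set as the call begins (left out, the last holds). The fingers move at their own pace and stop on an object; "squeeze" is the grip in N (left out, the last holds). Time passes only in rows, so rows that do not move let the fingers close. It gives the time, the measured TCP pose, the force, the opening and the grip force at its end, in the units of the state.
- get_state(): the state, without advancing time (a new reading comes with each control period).
- cams.read_camera(name): name is "scene" or "top"; returns a dict with "color" (400x640x3 uint8, blue, green, red), "vfov" (degrees; the focal length in pixels is half the picture's height over the tangent of half this angle, whatever the lens; pixels are square), "cx", "cy" (the principal point, pixels), "distortion" ([k1, k2, p1, p2, k3] as OpenCV has them; the pictures are not rectified), "rvec" (rotation vector, rad) and "tvec" (3), from world to camera coordinates, as OpenCV has them. Camera axes: x right, y down, z forward; pixel columns grow to the right and rows downward; lengths in m; the calibration is good to about 2 mm. A picture is of the moment at which its call begins. There is no depth.
- ctrl.sign_off(): hands the job in; it is judged then, once.
The state is a dict: "time": time; "qpos": joint angles; "dq": joint speeds; "joint_efforts": joint torques, N m; "eef_pos": TCP position; "tcp_rot": TCP orientation; "contact_force": force on the tool from outside, world axes, zero at the start; "wrist_torque": the same for the moment, N m; "opening": opening from 0.0 (shut) to 1.0 (fully open); "finger_force": force on a finger pad.
Only numpy, scipy, OpenCV 4.12 (cv2) and the standard library are available. Lean on these libraries where they do the work, as an engineer would, in place of code of your own. Each camera call takes 0.05 s, during which the arm holds its last target. There are 200 camera calls.

TASK

Move the four glass vessels from the full rack (the one with cork pads) into the empty rack in reverse order, counted from each rack's wire-loop end: the vessel nearest the loop now goes into the compartment farthest from the loop of the empty rack, and so on down the row. Set each one down gently, without dropping it, upright on the floor in the middle of its own compartment, never tip one over, and let go of them all at the end.

Things in the scene. Friction and masses are not known exactly. Their poses are not given: they have to be found in the camera images.
- source_rack: (mm) Fixed full rack: tray 84 wide (x), 326 long (y), floor 10, wall tops 20 above bench. Flat wire loop (to 20 high) sticks out 36 beyond its +y end, which points to robot's left (yaw within 0.15 rad). Four 72x72 compartments centred at x = 0, y = +117, +39, -39, -117. Origin: its centre at bench level, z up. Tan cork pads hold the vessels. Either rack may be nearer.
- target_rack: (mm) Fixed empty rack: tray 84 wide (x), 326 long (y), floor 10, wall tops 20 above bench. Flat wire loop (to 20 high) sticks out 36 beyond its +y end, which points to robot's left (yaw within 0.15 rad). Four 72x72 compartments centred at x = 0, y = +117, +39, -39, -117. Origin: its centre at bench level, z up. No pads. Either rack may be nearer.
- bottle: (mm) Small amber glass bottle, black screw cap, body 44 across and 100 tall, upright. The cap, 26 across, is the top 22 (78 to 100 above the underside) and can be gripped. Origin: centre of its underside; z up its axis.
- capped_vial: (mm) Clear glass vial with a black screw cap (blue disc on top), 20 across (cap 21), 58 tall, upright. Origin: centre of its underside; z up its axis.
- open_vial: (mm) Clear glass vial without a cap, open threaded neck at the top, 20 across, 56 tall, upright. Origin: centre of its underside; z up its axis.
- beaker: (mm) Small empty clear glass beaker, 45 across its x, 50 along its y (with the spout at the rim), 52 tall, upright. Grip it across its x, which lies within 0.2 rad of the source rack's x. Origin: centre of its underside; z up its axis.
- bottle_pad: (mm) Tan cork square pad 66 by 66 by 8 with a round well 4 deep and 51 wide, fixed in one compartment of the source rack under the amber bottle; it stays there and its place records where the amber bottle started. Origin: centre of its underside (10 above the bench); the well's floor is 14 above the bench.
- capped_vial_pad: (mm) Tan cork square pad 66 by 66 by 8 with a round well 4 deep and 28 wide, fixed in one compartment of the source rack under the capped vial; it stays there and its place records where the capped vial started. Origin: centre of its underside (10 above the bench); the well's floor is 14 above the bench.
- beaker_pad: (mm) Tan cork square pad 66 by 66 by 8 with a round well 4 deep and 57 wide, fixed in one compartment of the source rack under the beaker; it stays there and its place records where the beaker started. Origin: centre of its underside (10 above the bench); the well's floor is 14 above the bench.
- open_vial_pad: (mm) Tan cork square pad 66 by 66 by 8 with a round well 4 deep and 28 wide, fixed in one compartment of the source rack under the open vial; it stays there and its place records where the open vial started. Origin: centre of its underside (10 above the bench); the well's floor is 14 above the bench.

How it is judged:
At the end, for the whole second after the job is handed in: Each vessel rests upright (0.1 rad) on the target rack's floor (5 mm), within 15 mm along and across of the centre of the mirrored compartment: the one whose pad is 1st, 2nd, 3rd, 4th from the source rack's loop stands 4th, 3rd, 2nd, 1st from the target rack's loop; all released (((y of bottle_pad in the frame of source_rack between 0.097 and 0.137 m and y of bottle in the frame of target_rack between -0.132 and -0.102 m) or (y of bottle_pad in the frame of source_rack between 0.019 and 0.059 m and y of bottle in the frame of target_rack between -0.054 and -0.024 m) or (y of bottle_pad in the frame of source_rack between -0.059 and -0.019 m and y of bottle in the frame of target_rack between 0.024 and 0.054 m) or (y of bottle_pad in the frame of source_rack between -0.137 and -0.097 m and y of bottle in the frame of target_rack between 0.102 and 0.132 m)) and x of bottle in the frame of target_rack between -0.015 and 0.015 m and z of bottle in the frame of target_rack between 0.005 and 0.015 m and angle between each of bottle, capped_vial, beaker, open_vial's own z axis and vertical below 0.1 rad and linear speed of each of bottle, capped_vial, beaker, open_vial below 0.02 m/s and ((y of capped_vial_pad in the frame of source_rack between 0.097 and 0.137 m and y of capped_vial in the frame of target_rack between -0.132 and -0.102 m) or (y of capped_vial_pad in the frame of source_rack between 0.019 and 0.059 m and y of capped_vial in the frame of target_rack between -0.054 and -0.024 m) or (y of capped_vial_pad in the frame of source_rack between -0.059 and -0.019 m and y of capped_vial in the frame of target_rack between 0.024 and 0.054 m) or (y of capped_vial_pad in the frame of source_rack between -0.137 and -0.097 m and y of capped_vial in the frame of target_rack between 0.102 and 0.132 m)) and x of capped_vial in the frame of target_rack between -0.015 and 0.015 m and z of capped_vial in the frame of target_rack between 0.005 and 0.015 m and ((y of beaker_pad in the frame of source_rack between 0.097 and 0.137 m and y of beaker in the frame of target_rack between -0.132 and -0.102 m) or (y of beaker_pad in the frame of source_rack between 0.019 and 0.059 m and y of beaker in the frame of target_rack between -0.054 and -0.024 m) or (y of beaker_pad in the frame of source_rack between -0.059 and -0.019 m and y of beaker in the frame of target_rack between 0.024 and 0.054 m) or (y of beaker_pad in the frame of source_rack between -0.137 and -0.097 m and y of beaker in the frame of target_rack between 0.102 and 0.132 m)) and x of beaker in the frame of target_rack between -0.015 and 0.015 m and z of beaker in the frame of target_rack between 0.005 and 0.015 m and ((y of open_vial_pad in the frame of source_rack between 0.097 and 0.137 m and y of open_vial in the frame of target_rack between -0.132 and -0.102 m) or (y of open_vial_pad in the frame of source_rack between 0.019 and 0.059 m and y of open_vial in the frame of target_rack between -0.054 and -0.024 m) or (y of open_vial_pad in the frame of source_rack between -0.059 and -0.019 m and y of open_vial in the frame of target_rack between 0.024 and 0.054 m) or (y of open_vial_pad in the frame of source_rack between -0.137 and -0.097 m and y of open_vial in the frame of target_rack between 0.102 and 0.132 m)) and x of open_vial in the frame of target_rack between -0.015 and 0.015 m and z of open_vial in the frame of target_rack between 0.005 and 0.015 m); the robot touches nothing.
It fails at once if a vessel is tipped over (more than 0.5 rad) (angle between any of bottle, capped_vial, beaker, open_vial's own z axis and vertical above 0.5 rad).
It fails at once if a vessel is dropped or slammed into the target rack (faster than 0.5 m/s within 10 mm of its floor) ((linear speed of bottle above 0.5 m/s and z of bottle in the frame of target_rack below 0.02 m and x of bottle in the frame of target_rack between -0.04 and 0.04 m and y of bottle in the frame of target_rack between -0.16 and 0.16 m) or (linear speed of capped_vial above 0.5 m/s and z of capped_vial in the frame of target_rack below 0.02 m and x of capped_vial in the frame of target_rack between -0.04 and 0.04 m and y of capped_vial in the frame of target_rack between -0.16 and 0.16 m) or (linear speed of beaker above 0.5 m/s and z of beaker in the frame of target_rack below 0.02 m and x of beaker in the frame of target_rack between -0.04 and 0.04 m and y of beaker in the frame of target_rack between -0.16 and 0.16 m) or (linear speed of open_vial above 0.5 m/s and z of open_vial in the frame of target_rack below 0.02 m and x of open_vial in the frame of target_rack between -0.04 and 0.04 m and y of open_vial in the frame of target_rack between -0.16 and 0.16 m)).
It also fails if it takes over 93 s, if anything falls off the work surface, if the arm or the gripper's body presses on something with over 40 N, if the wrist force passes 120 N, or if a joint passes its speed limit or range.

## Working session

There is one attempt and no reset: what is moved stays moved. The work goes in short steps, Python scripts to look and compute and a tool call to move; the robot and the scene stay as the last step left them, time stands still between calls to the robot, and variables do not carry over. Pictures are saved under pics/ and viewed, at most 14 in all, crops included, and the job is handed in when it is done.

Besides the shell and the picture viewer there is one more tool, called after ">>>" by a JSON object that holds its "method" and its "body". jog_arm: Moves the arm, as the interface text tells. Its arguments: {"type":"object","properties":{"deltas":{"type":"string"},"gripper":{"type":"number"},"squeeze":{"type":"number"}},"required":["deltas"]}

```bash
mkdir -p pics
cat > h.py <<'E'
import cv2, numpy as np
from plant import get_state, cams, ctrl
def cam(n):
    c=cams.read_camera(n); h=c["color"].shape[0]; f=h/2/np.tan(np.radians(c["vfov"])/2)
    c["K"]=np.array([[f,0,c["cx"]],[0,f,c["cy"]],[0,0,1.]]); c["D"]=np.array(c["distortion"],float)
    c["R"]=cv2.Rodrigues(np.array(c["rvec"],float))[0]; c["t"]=np.array(c["tvec"],float); return c
def ray(c,px,z):
    p=cv2.undistortPoints(np.array(px,float).reshape(-1,1,2),c["K"],c["D"]).reshape(-1,2)
    d=np.c_[p,np.ones(len(p))]@c["R"]; o=-c["R"].T@c["t"]
    return o+d*((z-o[2])/d[:,2])[:,None]
def proj(c,P): return cv2.projectPoints(np.array(P,float).reshape(-1,1,3),np.array(c["rvec"],float),c["t"],c["K"],c["D"])[0].reshape(-1,2)
E
python3 - <<'E'
from h import *
for n in ("scene","top"):
    c=cam(n); cv2.imwrite(f"pics/{n}0.png",c["color"]); print(n,-c["R"].T@c["t"],c["vfov"],c["R"][2])
print(get_state())
E
```

```text
scene [-0.06761968 -0.61333341  0.43564125] 45.973362931949346 [ 0.66381177  0.6196243  -0.41883129]
top [ 0.46987262 -0.07863183  0.90406733] 43.64833162702696 [ 0.07012056  0.02064876 -0.99732479]
{'time': 0.1, 'qpos': array([-1.48998815e+00,  2.87122015e-01,  1.57805491e+00, -5.33583834e-06,
        1.27860238e+00, -1.50004605e-01]), 'dq': array([ 0.00022588, -0.00088903, -0.00326919, -0.00015205,  0.00063033,
       -0.00110977]), 'joint_efforts': array([ 6.82469781e-04, -4.07295978e+01, -2.93699849e+01, -1.33498684e-04,
        3.40231054e-03, -3.83133866e-06]), 'eef_pos': array([ 0.15439757, -0.65652557,  0.24904233]), 'tcp_rot': array([ 9.93347388e-01,  1.15151084e-01,  3.52672288e-05, -1.09276341e-03]), 'contact_force': array([0.29885096, 0.37780821, 0.26950236]), 'wrist_torque': array([-0.02907724,  0.0163255 ,  0.03938858]), 'finger_force': 0.0, 'opening': 0.998080811275832}
```

View pics/top0.png

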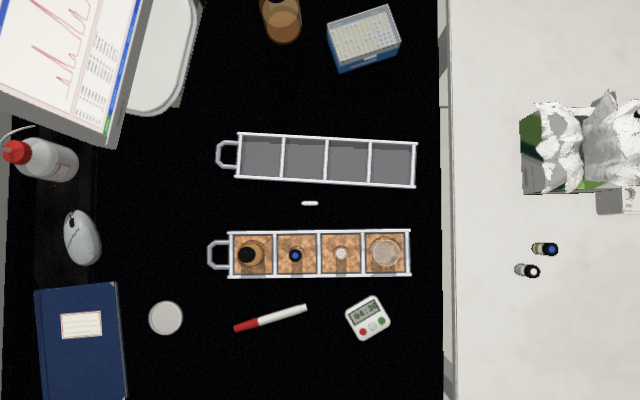

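View pics/scene0.png

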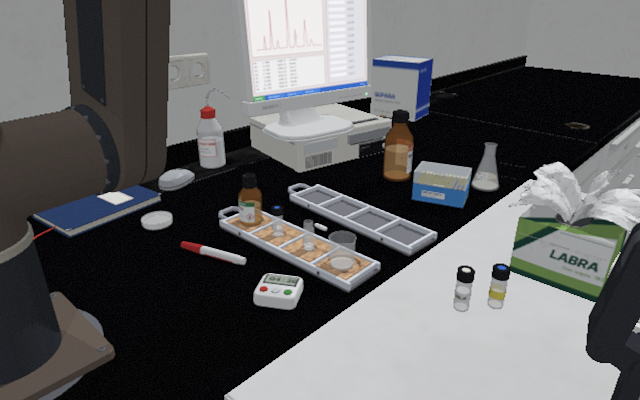

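Top view: the source rack is at row ~254 with bottle (250,255), capped vial (295,255), open vial (341,254) and beaker (385,252). The empty rack is at row ~160, and both loops point left (+y). The scene view agrees, with the source rack nearer the robot.

Run:
```python
from h import *
c=cam("top"); im=c["color"]; hsv=cv2.cvtColor(im,cv2.COLOR_BGR2HSV)
white=((hsv[...,2]>150)&(hsv[...,1]<60)).astype(np.uint8)
out=im.copy(); W={}
for n,(x0,x1,y0,y1) in dict(src=(227,425,222,286),tgt=(234,425,125,194)).items():
    m=np.zeros_like(white); m[y0:y1,x0:x1]=white[y0:y1,x0:x1]
    k,l,s,_=cv2.connectedComponentsWithStats(m); i=1+np.argmax(s[1:,4])
    p=np.argwhere(l==i)[:,::-1]; q=ray(c,p,0.02)[:,:2]
    r=cv2.minAreaRect((q*1000).astype(np.float32)); print(n,r)
    b=cv2.boxPoints(r)/1000; e=b-np.roll(b,1,0); L=e[np.argmax(np.linalg.norm(e,axis=1))]; L=L*np.sign(L[1]); 
    yaw=np.arctan2(-L[0],L[1]); ctr=np.array(r[0])/1000; ux=np.array([np.cos(yaw),np.sin(yaw)]); uy=np.array([-ux[1],ux[0]])
    print(n,"ctr",ctr.round(4),"yaw",round(yaw,4)); 
    z=.02
    for y in (.117,.039,-.039,-.117):
        cc=ctr+y*uy; print("  ",y,cc.round(4))
        sq=[np.r_[cc+a*.036*ux+d*.036*uy,.02] for a,d in((1,1),(1,-1),(-1,-1),(-1,1))]
        cv2.polylines(out,[np.round(proj(c,sq)*8).astype(int)],True,(0,255,0),1,cv2.LINE_AA,3)
def blob(n,mask,x0,x1,y0,y1,z):
    m=np.zeros_like(white); m[y0:y1,x0:x1]=mask[y0:y1,x0:x1]
    k,l,s,_=cv2.connectedComponentsWithStats(m); i=1+np.argmax(s[1:,4]); p=np.argwhere(l==i)[:,::-1]
    (u,v),r=cv2.minEnclosingCircle(p.astype(np.float32)); print(n,(u,v),r,s[i,4],ray(c,[[u,v]],z).round(4))
    cv2.circle(out,(int(u*8),int(v*8)),int(r*8),(0,0,255),1,cv2.LINE_AA,3)
blob("cap",(hsv[...,2]<60).astype(np.uint8),232,272,236,274,.114)
blob("blue",((hsv[...,0]>95)&(hsv[...,0]<130)&(hsv[...,1]>120)&(hsv[...,2]>60)).astype(np.uint8),280,312,240,272,.072)
blob("open",((hsv[...,1]<90)&(hsv[...,2]>110)).astype(np.uint8),327,358,240,270,.070)
blob("beaker",((hsv[...,1]<100)&(hsv[...,2]>100)).astype(np.uint8),368,404,236,272,.066)
cv2.imwrite("pics/t1.png",cv2.resize(out[120:290,200:430],None,fx=3.4,fy=3.4,interpolation=cv2.INTER_CUBIC))
```

```text
src ((438.6667785644531, -64.42254638671875), (83.0590591430664, 324.1767883300781), 0.8689132928848267)
src ctr [ 0.4387 -0.0644] yaw 0.0152
   0.117 [0.4369 0.0526]
   0.039 [ 0.4381 -0.0254]
   -0.039 [ 0.4393 -0.1034]
   -0.117 [ 0.4404 -0.1814]
tgt ((605.7949829101562, -74.56613159179688), (327.7644958496094, 83.0698471069336), 86.46688079833984)
tgt ctr [ 0.6058 -0.0746] yaw -0.0617
   0.117 [0.613  0.0422]
   0.039 [ 0.6082 -0.0356]
   -0.039 [ 0.6034 -0.1135]
   -0.117 [ 0.5986 -0.1913]
cap (246.0500030517578, 254.66000366210938) 8.383301734924316 212 [[0.4396 0.0485 0.114 ]]
blue (294.5, 255.0) 3.6401548385620117 42 [[ 0.4376 -0.0255  0.072 ]]
open (340.8333435058594, 253.1666717529297) 6.222809791564941 117 [[ 0.4407 -0.1024  0.07  ]]
beaker (388.260009765625, 248.74000549316406) 18.237838745117188 670 [[ 0.4479 -0.1816  0.066 ]]
```

View pics/t1.png

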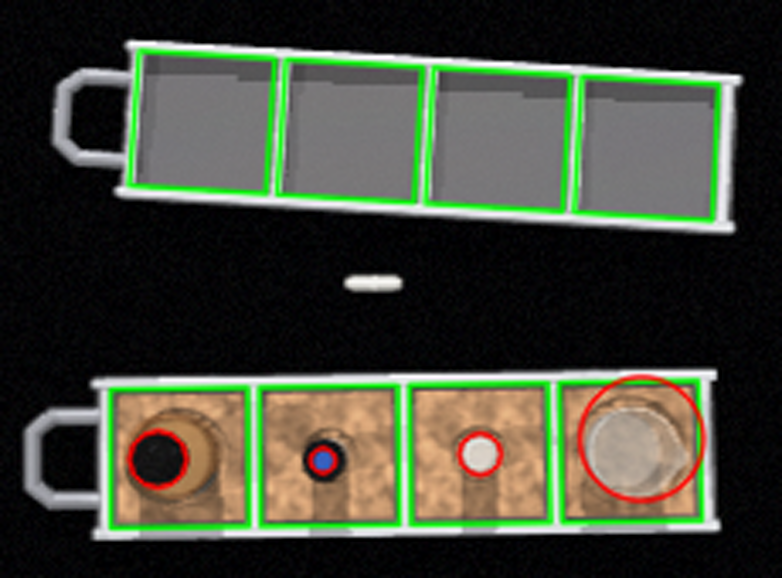

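>>> {"method": "jog_arm", "body": {"deltas": "0.83 0.96 0 0 0 0.847;0.83 0.96 0 0 0 0.847;0.83 0.96 0 0 0 0.847;0.83 0.96 0 0 0 0.847;0.83 0.96 0 0 0 0.847;0.83 0.96 0 0 0 0.847;0.83 0.96 0 0 0 0.847;0.83 0.96 0 0 0 0.847;0.83 0.96 0 0 0 0.847;0.83 0.96 0 0 0 0.847;0.83 0.96 0 0 0 0.847;0.83 0.96 0 0 0 0.847;0.83 0.96 0 0 0 0.847;0.83 0.96 0 0 0 0.847;0.83 0.96 0 0 0 0.847;0.83 0.96 0 0 0 0.847", "gripper": 1, "squeeze": 30}}

```text
time: 2.15
eef_pos: [0.4204, -0.349, 0.25]
tcp_rot: [0.701, 0.713, 0.0, -0.0]
contact_force: [0.1, 0.2, -0.1]
opening: 0.998
finger_force: 0.0
```

>>> {"method": "jog_arm", "body": {"deltas": "0.0465 1 -0.2 0 0 0;0.0465 1 -0.2 0 0 0;0.0465 1 -0.2 0 0 0;0.0465 1 -0.2 0 0 0;0.0465 1 -0.2 0 0 0;0.0465 1 -0.2 0 0 0;0.0465 1 -0.2 0 0 0;0.0465 1 -0.2 0 0 0;0.0465 1 -0.2 0 0 0;0.0465 1 -0.2 0 0 0;0.0465 1 -0.2 0 0 0;0.0465 1 -0.2 0 0 0;0.0465 1 -0.2 0 0 0;0.0465 1 -0.2 0 0 0;0.0465 1 -0.2 0 0 0;0.0465 1 -0.2 0 0 0;0.0465 1 -0.2 0 0 0;0.0465 1 -0.2 0 0 0;0.0465 1 -0.2 0 0 0;0.0465 0.95 -0.2 0 0 0"}}

```text
time: 4.65
eef_pos: [0.4384, 0.0504, 0.1701]
tcp_rot: [0.702, 0.713, 0.0, 0.0]
contact_force: [-0.8, -0.5, -0.3]
opening: 1.0
finger_force: 0.0
```

Run:
```python
from h import *
c=cam("scene"); cv2.imwrite("pics/s1.png",cv2.resize(c["color"][100:300,150:420],None,fx=2.9,fy=2.9))
s=get_state(); print(s["qpos"],s["eef_pos"])
```

```text
[-1.13680869e-01 -1.62335536e-01  2.20318792e+00  1.62024157e-03
  1.10195655e+00 -1.30757171e-01] [0.43791175 0.0518928  0.16950427]
```

View pics/s1.png

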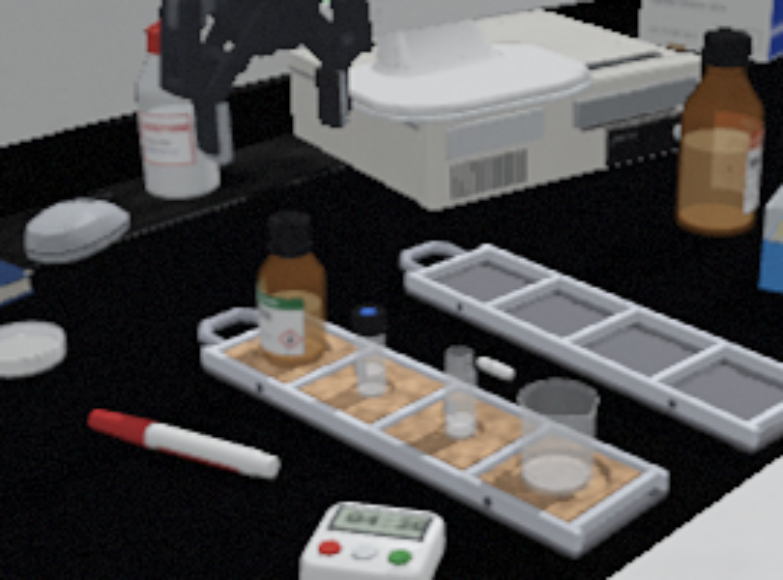

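>>> {"method": "jog_arm", "body": {"deltas": "0 0 -1 0 0 0;0 0 -1 0 0 0;0 0 -1 0 0 0;0 0 -0.9 0 0 0;0 0 -0.7 0 0 0;0 0 -0.5 0 0 0;0 0 -0.1 0 0 0;0 0 0 0 0 0"}}

```text
time: 5.7
eef_pos: [0.439, 0.0491, 0.0666]
tcp_rot: [0.702, 0.712, 0.0, 0.0]
contact_force: [0.3, -0.4, 0.1]
opening: 1.001
finger_force: 0.0
```

>>> {"method": "jog_arm", "body": {"deltas": "0 0 0 0 0 0;0 0 0 0 0 0;0 0 0 0 0 0;0 0 0 0 0 0;0 0 0 0 0 0;0 0 0 0 0 0", "gripper": 0, "squeeze": 30}}

```text
time: 6.45
eef_pos: [0.4392, 0.0491, 0.0669]
tcp_rot: [0.702, 0.712, 0.0, 0.0]
contact_force: [0.3, 0.6, 5.7]
opening: 0.497
finger_force: 30.6
```

>>> {"method": "jog_arm", "body": {"deltas": "0 0 0.3 0 0 0;0 0 0.7 0 0 0;0 0 1 0 0 0;0 0 1 0 0 0;0 0 1 0 0 0;0.614 -0.925 0 0 0 -0.0592;0.614 -0.925 0 0 0 -0.0592;0.614 -0.925 0 0 0 -0.0592;0.614 -0.925 0 0 0 -0.0592;0.614 -0.925 0 0 0 -0.0592;0.614 -0.925 0 0 0 -0.0592;0.614 -0.925 0 0 0 -0.0592;0.614 -0.925 0 0 0 -0.0592;0.614 -0.925 0 0 0 -0.0592;0.614 -0.925 0 0 0 -0.0592;0.614 -0.925 0 0 0 -0.0592;0.614 -0.925 0 0 0 -0.0592;0.614 -0.925 0 0 0 -0.0592;0 0 0 0 0 0"}}

```text
time: 8.82
eef_pos: [0.5991, -0.1931, 0.1463]
tcp_rot: [0.729, 0.684, 0.0, 0.0]
contact_force: [-0.3, -0.3, -0.9]
opening: 0.495
finger_force: 31.0
```

Run:
```python
from h import *
c=cam("scene"); cv2.imwrite("pics/s2.png",cv2.resize(c["color"][100:300,200:470],None,fx=2.9,fy=2.9))
s=get_state(); print(s["eef_pos"],s["finger_force"],s["opening"])
```

```text
[ 0.59849006 -0.19211979  0.14602674] 31.049625760351773 0.4967872712561103
```

View pics/s2.png

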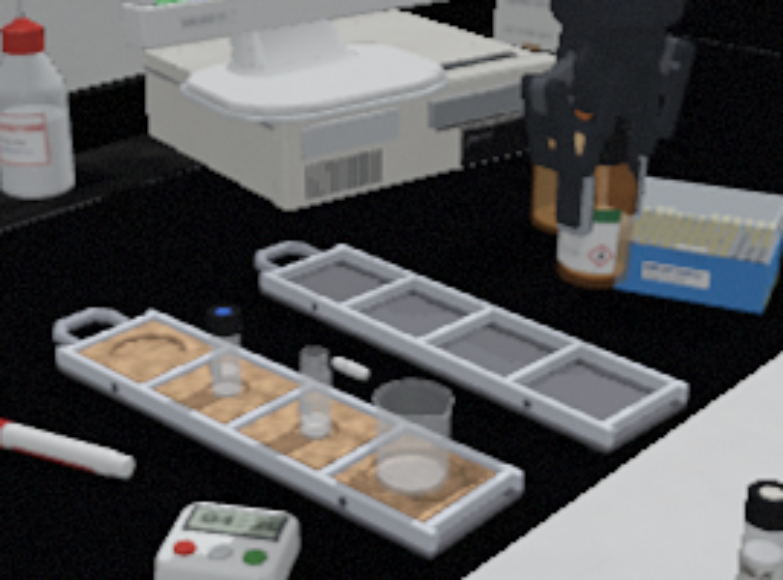

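Bottle is held upright above the last target compartment, at crop (590,230). Next I lower it.

>>> {"method": "jog_arm", "body": {"deltas": "0 0 -0.8 0 0 0;0 0 -1 0 0 0;0 0 -0.9 0 0 0;0 0 -0.6 0 0 0;0 0 -0.3 0 0 0;0 0 -0.2 0 0 0;0 0 -0.15 0 0 0;0 0 -0.1 0 0 0;0 0 -0.05 0 0 0;0 0 0 0 0 0"}}

```text
time: 10.12
eef_pos: [0.5983, -0.1914, 0.0645]
tcp_rot: [0.729, 0.685, 0.0, 0.0]
contact_force: [-0.3, -0.2, -2.2]
opening: 0.499
finger_force: 31.0
```

>>> {"method": "jog_arm", "body": {"deltas": "0 0 -0.05 0 0 0;0 0 -0.05 0 0 0;0 0 0 0 0 0"}}

```text
time: 10.5
eef_pos: [0.5985, -0.1915, 0.063]
tcp_rot: [0.729, 0.685, 0.0, 0.0]
contact_force: [-2.4, 0.8, 2.7]
opening: 0.501
finger_force: 31.4
```

>>> {"method": "jog_arm", "body": {"deltas": "0 0 0 0 0 0;0 0 0 0 0 0;0 0 0 0 0 0;0 0 0 0 0 0;0 0 0.5 0 0 0;0 0 1 0 0 0;0 0 1 0 0 0;0 0 1 0 0 0;0 0 1 0 0 0", "gripper": 1}}

```text
time: 11.62
eef_pos: [0.5985, -0.1915, 0.1545]
tcp_rot: [0.729, 0.685, 0.0, 0.001]
contact_force: [1.1, 0.4, 0.5]
opening: 0.999
finger_force: 0.0
```

>>> {"method": "jog_arm", "body": {"deltas": "-0.894 0.922 0 0 0 0.0856;-0.894 0.922 0 0 0 0.0856;-0.894 0.922 0 0 0 0.0856;-0.894 0.922 0 0 0 0.0856;-0.894 0.922 0 0 0 0.0856;-0.894 0.922 0 0 0 0.0856;-0.894 0.922 0 0 0 0.0856;-0.894 0.922 0 0 0 0.0856;-0.894 0.922 0 0 0 0.0856;0 0 0 0 0 0"}}

```text
time: 12.88
eef_pos: [0.4366, -0.0246, 0.1529]
tcp_rot: [0.701, 0.713, 0.0, 0.0]
contact_force: [-0.5, -0.2, 0.8]
opening: 1.008
finger_force: 0.0
```

Run:
```python
from h import *
c=cam("scene"); cv2.imwrite("pics/s3.png",cv2.resize(c["color"][100:300,200:470],None,fx=2.9,fy=2.9))
s=get_state(); print(s["eef_pos"],s["tcp_rot"],s["opening"])
```

```text
[ 0.43751253 -0.02530255  0.15313426] [7.01390690e-01 7.12776515e-01 3.17700701e-04 7.99572566e-04] 0.9957737945842559
```

View pics/s3.png

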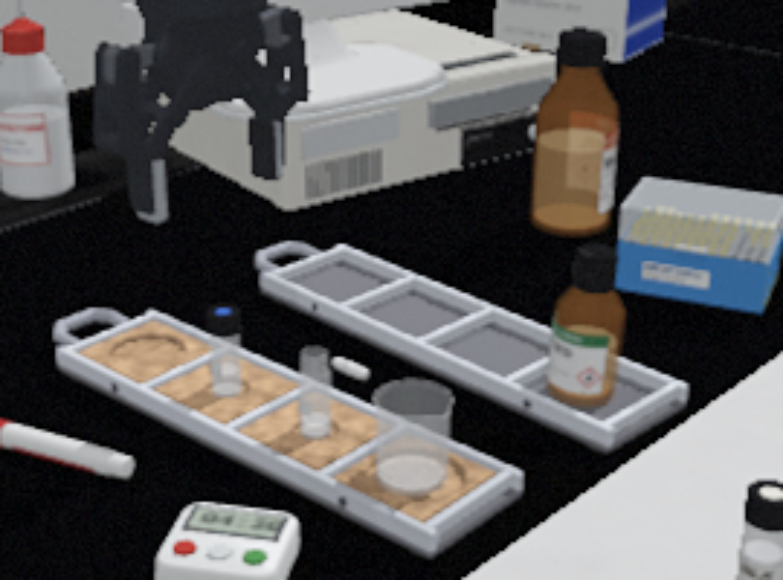

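Bottle stands upright in the last target compartment, with its base near crop (585,395). Next is the capped vial.

>>> {"method": "jog_arm", "body": {"deltas": "0 0 -1 0 0 0;0 0 -1 0 0 0;0 0 -1 0 0 0;0 0 -0.9 0 0 0;0 0 -0.7 0 0 0;0 0 -0.45 0 0 0;0 0 -0.2 0 0 0;0 0 0 0 0 0"}}

```text
time: 13.92
eef_pos: [0.4376, -0.0255, 0.0474]
tcp_rot: [0.702, 0.712, 0.0, 0.0]
contact_force: [-0.5, 0.0, 0.4]
opening: 0.996
finger_force: 0.0
```

>>> {"method": "jog_arm", "body": {"deltas": "0 0 0 0 0 0;0 0 0 0 0 0;0 0 0 0 0 0;0 0 0 0 0 0;0 0 0 0 0 0;0 0 0 0 0 0;0 0 0 0 0 0", "gripper": 0, "squeeze": 25}}

```text
time: 14.8
eef_pos: [0.4375, -0.0255, 0.0475]
tcp_rot: [0.702, 0.712, 0.0, 0.0]
contact_force: [-0.3, 0.2, 3.7]
opening: 0.217
finger_force: 24.7
```

>>> {"method": "jog_arm", "body": {"deltas": "0 0 0.3 0 0 0;0 0 0.7 0 0 0;0 0 1 0 0 0;0 0 1 0 0 0;0 0 0.5 0 0 0;0.922 -0.489 0 0 0 -0.0856;0.922 -0.489 0 0 0 -0.0856;0.922 -0.489 0 0 0 -0.0856;0.922 -0.489 0 0 0 -0.0856;0.922 -0.489 0 0 0 -0.0856;0.922 -0.489 0 0 0 -0.0856;0.922 -0.489 0 0 0 -0.0856;0.922 -0.489 0 0 0 -0.0856;0.922 -0.489 0 0 0 -0.0856;0 0 0 0 0 0"}}

```text
time: 16.68
eef_pos: [0.6039, -0.114, 0.1174]
tcp_rot: [0.729, 0.685, 0.0, 0.0]
contact_force: [0.5, -0.4, -0.8]
opening: 0.221
finger_force: 24.6
```

Run:
```python
from h import *
c=cam("scene"); cv2.imwrite("pics/s4.png",cv2.resize(c["color"][100:300,200:470],None,fx=2.9,fy=2.9))
s=get_state(); print(s["eef_pos"],s["finger_force"],s["opening"])
```

```text
[ 0.60305095 -0.11344063  0.11707645] 24.622732400894165 0.22159854551294725
```

View pics/s4.png

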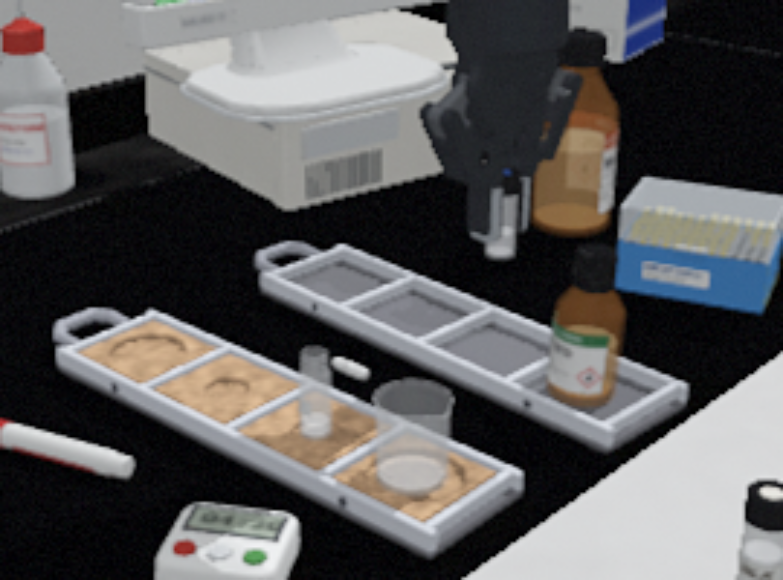

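Capped vial is held upright at crop (503,215). Next I lower it.

>>> {"method": "jog_arm", "body": {"deltas": "0 0 -0.7 0 0 0;0 0 -1 0 0 0;0 0 -0.8 0 0 0;0 0 -0.5 0 0 0;0 0 -0.25 0 0 0;0 0 -0.15 0 0 0;0 0 -0.1 0 0 0;0 0 -0.05 0 0 0;0 0 -0.05 0 0 0;0 0 0 0 0 0"}}

```text
time: 17.98
eef_pos: [0.6033, -0.1135, 0.0454]
tcp_rot: [0.729, 0.685, 0.0, 0.0]
contact_force: [-1.0, 0.0, -0.4]
opening: 0.222
finger_force: 24.6
```

>>> {"method": "jog_arm", "body": {"deltas": "0 0 -0.05 0 0 0;0 0 0 0 0 0"}}

```text
time: 18.23
eef_pos: [0.6033, -0.1134, 0.0443]
tcp_rot: [0.729, 0.685, -0.0, -0.0]
contact_force: [-0.3, 0.5, -0.2]
opening: 0.222
finger_force: 24.6
```

>>> {"method": "jog_arm", "body": {"deltas": "0 0 -0.04 0 0 0;0 0 0 0 0 0"}}

```text
time: 18.48
eef_pos: [0.6034, -0.1135, 0.0436]
tcp_rot: [0.729, 0.685, 0.0, 0.0]
contact_force: [0.5, 0.3, 0.6]
opening: 0.22
finger_force: 24.7
```

>>> {"method": "jog_arm", "body": {"deltas": "0 0 -0.01 0 0 0;0 0 0 0 0 0;0 0 0 0 0 0;0 0 0 0 0 0;0 0 0.5 0 0 0;0 0 1 0 0 0;0 0 1 0 0 0;0 0 1 0 0 0;0 0 0.5 0 0 0", "gripper": 1}}

```text
time: 19.6
eef_pos: [0.6043, -0.1138, 0.1261]
tcp_rot: [0.729, 0.685, 0.001, 0.002]
contact_force: [0.4, -0.7, 0.0]
opening: 0.998
finger_force: 0.0
```

>>> {"method": "jog_arm", "body": {"deltas": "-0.904 0.0617 0 0 0 0.0856;-0.904 0.0617 0 0 0 0.0856;-0.904 0.0617 0 0 0 0.0856;-0.904 0.0617 0 0 0 0.0856;-0.904 0.0617 0 0 0 0.0856;-0.904 0.0617 0 0 0 0.0856;-0.904 0.0617 0 0 0 0.0856;-0.904 0.0617 0 0 0 0.0856;-0.904 0.0617 0 0 0 0.0856;0 0 0 0 0 0"}}

```text
time: 20.85
eef_pos: [0.4397, -0.1021, 0.1233]
tcp_rot: [0.702, 0.712, -0.0, -0.0]
contact_force: [0.9, 0.4, 0.5]
opening: 1.0
finger_force: 0.0
```

Run:
```python
from h import *
c=cam("scene"); cv2.imwrite("pics/s5.png",cv2.resize(c["color"][100:300,200:470],None,fx=2.9,fy=2.9))
s=get_state(); print(s["eef_pos"],s["tcp_rot"],s["opening"])
```

```text
[ 0.44058816 -0.10236334  0.12357133] [7.01888689e-01 7.12286562e-01 1.61308208e-04 3.08145255e-04] 1.0028468113998126
```

View pics/s5.png

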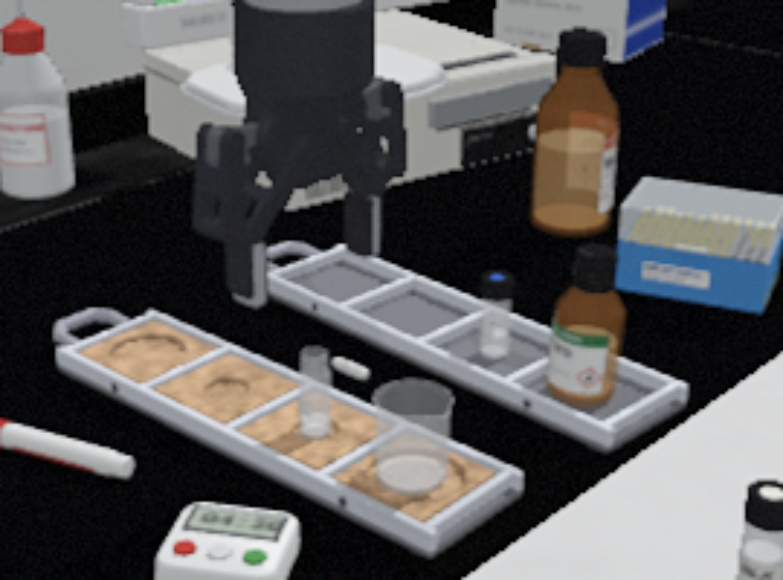

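Capped vial stands upright in its compartment, at crop (495,320). Next is the open vial.

>>> {"method": "jog_arm", "body": {"deltas": "0 0 -0.8 0 0 0;0 0 -1 0 0 0;0 0 -0.9 0 0 0;0 0 -0.6 0 0 0;0 0 -0.35 0 0 0;0 0 -0.15 0 0 0;0 0 0 0 0 0"}}

```text
time: 21.78
eef_pos: [0.4408, -0.1024, 0.0475]
tcp_rot: [0.702, 0.712, 0.0, 0.0]
contact_force: [0.7, -0.4, 0.4]
opening: 0.995
finger_force: 0.0
```

>>> {"method": "jog_arm", "body": {"deltas": "0 0 0 0 0 0;0 0 0 0 0 0;0 0 0 0 0 0;0 0 0 0 0 0;0 0 0 0 0 0;0 0 0 0 0 0;0 0 0 0 0 0", "gripper": 0, "squeeze": 25}}

```text
time: 22.65
eef_pos: [0.4408, -0.1024, 0.0476]
tcp_rot: [0.702, 0.713, 0.0, 0.0]
contact_force: [-0.0, 0.7, 2.8]
opening: 0.223
finger_force: 24.6
```

>>> {"method": "jog_arm", "body": {"deltas": "0 0 0.3 0 0 0;0 0 0.7 0 0 0;0 0 1 0 0 0;0 0 1 0 0 0;0 0 0.5 0 0 0;0.931 0.371 0 0 0 -0.0856;0.931 0.371 0 0 0 -0.0856;0.931 0.371 0 0 0 -0.0856;0.931 0.371 0 0 0 -0.0856;0.931 0.371 0 0 0 -0.0856;0.931 0.371 0 0 0 -0.0856;0.931 0.371 0 0 0 -0.0856;0.931 0.371 0 0 0 -0.0856;0.931 0.371 0 0 0 -0.0856;0 0 0 0 0 0"}}

```text
time: 24.52
eef_pos: [0.6087, -0.0352, 0.1174]
tcp_rot: [0.728, 0.685, -0.0, 0.0]
contact_force: [-1.1, -1.1, 1.1]
opening: 0.218
finger_force: 24.6
```

Run:
```python
from h import *
c=cam("scene"); cv2.imwrite("pics/s6.png",cv2.resize(c["color"][100:300,200:470],None,fx=2.9,fy=2.9))
s=get_state(); print(s["eef_pos"],s["finger_force"],s["opening"])
```

```text
[ 0.60791475 -0.03543838  0.11709624] 24.612206518650055 0.22529485172248806
```

View pics/s6.png

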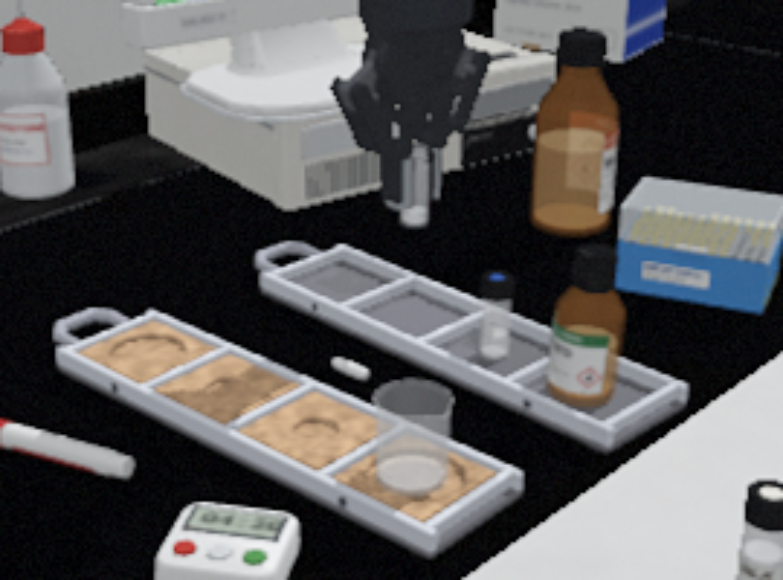

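Open vial is held upright at crop (415,190). Next I lower it to the same TCP height as before.

>>> {"method": "jog_arm", "body": {"deltas": "0 0 -0.7 0 0 0;0 0 -1 0 0 0;0 0 -0.8 0 0 0;0 0 -0.5 0 0 0;0 0 -0.25 0 0 0;0 0 -0.15 0 0 0;0 0 -0.1 0 0 0;0 0 -0.05 0 0 0;0 0 -0.05 0 0 0;0 0 -0.05 0 0 0;0 0 -0.03 0 0 0;0 0 0 0 0 0"}}

```text
time: 26.08
eef_pos: [0.6081, -0.0355, 0.0437]
tcp_rot: [0.729, 0.685, -0.0, -0.0]
contact_force: [-0.4, 0.9, -0.5]
opening: 0.223
finger_force: 24.6
```

>>> {"method": "jog_arm", "body": {"deltas": "0 0 -0.02 0 0 0;0 0 0 0 0 0;0 0 0 0 0 0;0 0 0 0 0 0;0 0 0.5 0 0 0;0 0 1 0 0 0;0 0 1 0 0 0;0 0 1 0 0 0;0 0 0.5 0 0 0", "gripper": 1}}

```text
time: 27.2
eef_pos: [0.6092, -0.0358, 0.1261]
tcp_rot: [0.729, 0.685, 0.001, 0.002]
contact_force: [-0.2, -1.1, 0.2]
opening: 1.001
finger_force: 0.0
```

Run:
```python
from h import *
c=cam("top"); cv2.imwrite("pics/t2.png",cv2.resize(c["color"][120:290,200:430],None,fx=3.4,fy=3.4,interpolation=cv2.INTER_CUBIC))
```

```text
(no output)
```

View pics/t2.png

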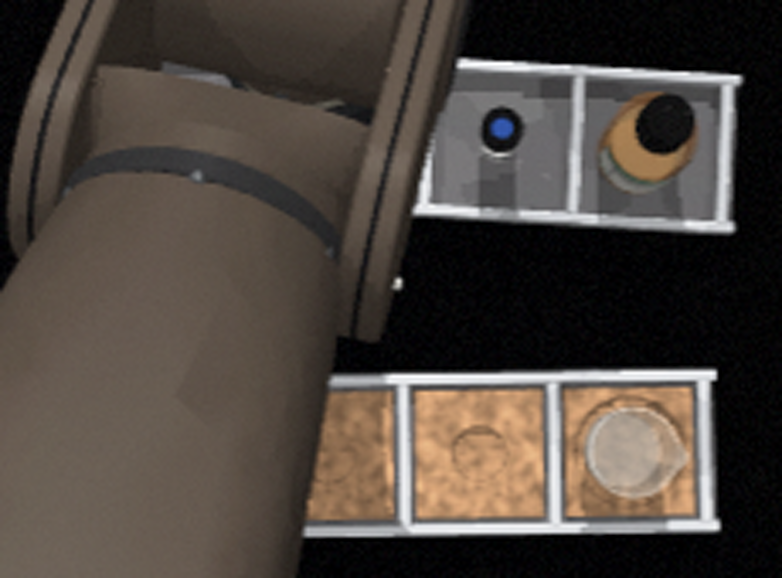

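Top view: capped vial (500,127) and bottle (665,123) are centred in their compartments. The beaker is at (632,448), with its spout to the lower right.

>>> {"method": "jog_arm", "body": {"deltas": "-0.918 -0.791 0 0 0 -0.1;-0.918 -0.791 0 0 0 -0.1;-0.918 -0.791 0 0 0 -0.1;-0.918 -0.791 0 0 0 -0.1;-0.918 -0.791 0 0 0 -0.1;-0.918 -0.791 0 0 0 -0.1;-0.918 -0.791 0 0 0 -0.1;-0.918 -0.791 0 0 0 -0.1;-0.918 -0.791 0 0 0 -0.1;0 0 0 0 0 0"}}

```text
time: 28.5
eef_pos: [0.4419, -0.1783, 0.1229]
tcp_rot: [0.759, 0.651, -0.0, -0.001]
contact_force: [0.4, 0.2, -0.6]
opening: 1.003
finger_force: 0.0
```

Run:
```python
from h import *
c=cam("scene"); cv2.imwrite("pics/s7.png",cv2.resize(c["color"][100:300,200:470],None,fx=2.9,fy=2.9))
s=get_state(); print(s["eef_pos"],s["tcp_rot"],s["opening"])
```

```text
[ 0.44256328 -0.17799911  0.12311168] [ 7.59117909e-01  6.50953090e-01  6.63899397e-05 -2.67593272e-04] 0.9999565065649627
```

View pics/s7.png

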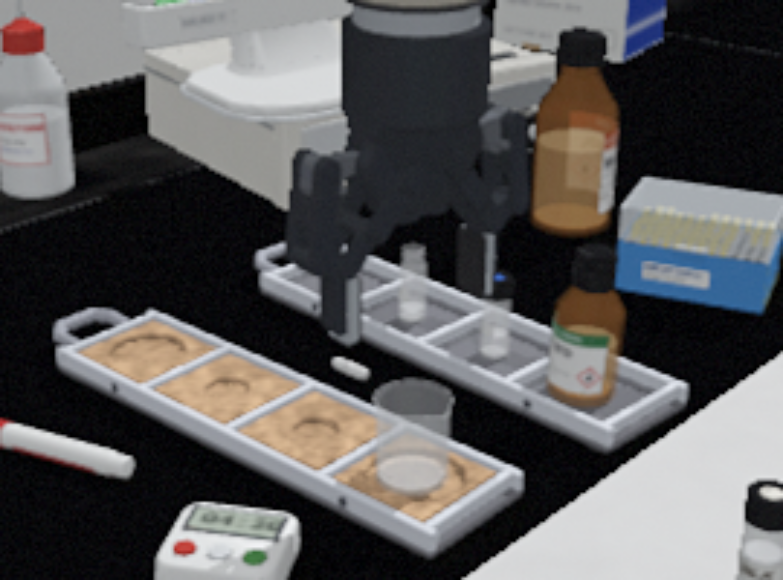

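Open vial stands upright in its compartment, and the fingers straddle the beaker at crop (412,435).

>>> {"method": "jog_arm", "body": {"deltas": "0 0 -0.8 0 0 0;0 0 -1 0 0 0;0 0 -0.9 0 0 0;0 0 -0.6 0 0 0;0 0 -0.4 0 0 0;0 0 -0.2 0 0 0;0 0 -0.05 0 0 0;0 0 0 0 0 0"}}

```text
time: 29.55
eef_pos: [0.4433, -0.1782, 0.0448]
tcp_rot: [0.759, 0.651, 0.0, 0.0]
contact_force: [0.2, -0.1, -0.6]
opening: 1.003
finger_force: 0.0
```

>>> {"method": "jog_arm", "body": {"deltas": "0 0 0 0 0 0;0 0 0 0 0 0;0 0 0 0 0 0;0 0 0 0 0 0;0 0 0 0 0 0;0 0 0 0 0 0", "gripper": 0, "squeeze": 25}}

```text
time: 30.3
eef_pos: [0.4433, -0.1782, 0.0447]
tcp_rot: [0.759, 0.651, 0.0, 0.0]
contact_force: [-0.3, -0.3, 3.0]
opening: 0.506
finger_force: 25.6
```

>>> {"method": "jog_arm", "body": {"deltas": "0 0 0.3 0 0 0;0 0 0.7 0 0 0;0 0 1 0 0 0;0 0 1 0 0 0;0 0 1 0 0 0;0.707 0.925 0 0 0 0;0.707 0.925 0 0 0 0;0.707 0.925 0 0 0 0;0.707 0.925 0 0 0 0;0.707 0.925 0 0 0 0;0.707 0.925 0 0 0 0;0.707 0.925 0 0 0 0;0.707 0.925 0 0 0 0;0.707 0.925 0 0 0 0;0.707 0.925 0 0 0 0;0.707 0.925 0 0 0 0;0.707 0.925 0 0 0 0;0 0 0 0 0 0"}}

```text
time: 32.55
eef_pos: [0.6135, 0.0454, 0.1245]
tcp_rot: [0.758, 0.652, 0.0, 0.0]
contact_force: [0.2, -0.3, -0.8]
opening: 0.51
finger_force: 25.6
```

Run:
```python
from h import *
c=cam("scene"); cv2.imwrite("pics/s8.png",cv2.resize(c["color"][100:300,200:470],None,fx=2.9,fy=2.9))
s=get_state(); print(s["eef_pos"],s["finger_force"],s["opening"])
```

```text
[0.61287046 0.04474271 0.12424981] 25.583371402899502 0.5105476202059441
```

View pics/s8.png

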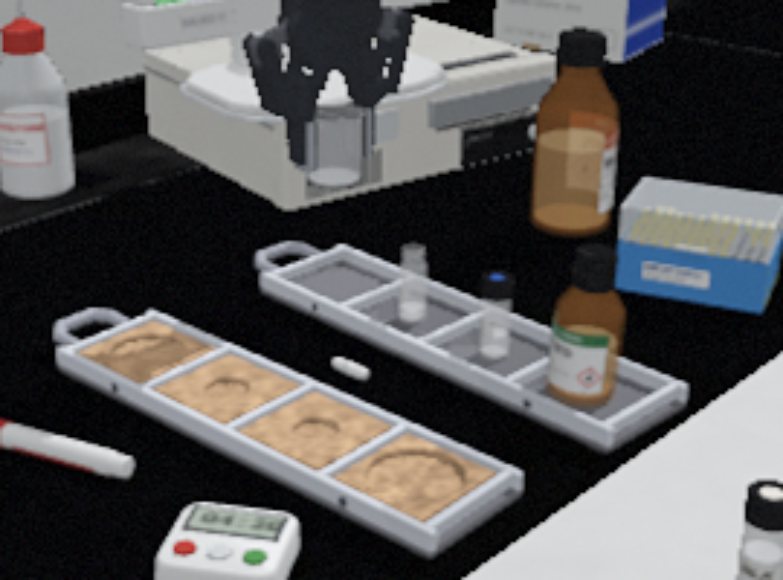

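Beaker is held upright at crop (340,150). Next I lower it 83 mm.

>>> {"method": "jog_arm", "body": {"deltas": "0 0 -0.8 0 0 0;0 0 -1 0 0 0;0 0 -0.9 0 0 0;0 0 -0.6 0 0 0;0 0 -0.35 0 0 0;0 0 -0.2 0 0 0;0 0 -0.1 0 0 0;0 0 -0.1 0 0 0;0 0 -0.05 0 0 0;0 0 0 0 0 0"}}

```text
time: 33.85
eef_pos: [0.6127, 0.0441, 0.0425]
tcp_rot: [0.759, 0.651, 0.0, 0.0]
contact_force: [-0.0, 0.2, -0.5]
opening: 0.506
finger_force: 25.6
```

>>> {"method": "jog_arm", "body": {"deltas": "0 0 -0.04 0 0 0;0 0 -0.02 0 0 0;0 0 0 0 0 0"}}

```text
time: 34.22
eef_pos: [0.6126, 0.0441, 0.0411]
tcp_rot: [0.759, 0.651, 0.0, 0.0]
contact_force: [-0.7, -0.7, -0.8]
opening: 0.508
finger_force: 25.6
```

>>> {"method": "jog_arm", "body": {"deltas": "0 0 -0.02 0 0 0;0 0 0 0 0 0;0 0 0 0 0 0;0 0 0 0 0 0;0 0 0 0 0 0;0 0 0.5 0 0 0;0 0 1 0 0 0;0 0 1 0 0 0;0 0 1 0 0 0;0 0 1 0 0 0;0 0 1 0 0 0;0 0 1 0 0 0", "gripper": 1}}

```text
time: 35.72
eef_pos: [0.6126, 0.0441, 0.1721]
tcp_rot: [0.759, 0.651, 0.0, 0.0]
contact_force: [1.5, 0.3, 0.1]
opening: 1.0
finger_force: 0.0
```

>>> {"method": "jog_arm", "body": {"deltas": "-0.5 -1 0.2 0 0 0;-0.5 -1 0.2 0 0 0;-0.5 -1 0.2 0 0 0;-0.5 -1 0.2 0 0 0;-0.5 -1 0.2 0 0 0;-0.5 -1 0.2 0 0 0;-0.5 -1 0.2 0 0 0;-0.5 -1 0.2 0 0 0;-0.5 -1 0.2 0 0 0;-0.5 -1 0.2 0 0 0;-0.5 -1 0.2 0 0 0;-0.5 -1 0.2 0 0 0;-0.5 -1 0.2 0 0 0;-0.5 -1 0.2 0 0 0;-0.5 -1 0.2 0 0 0;-0.5 -1 0.2 0 0 0;-0.5 -1 0.2 0 0 0;-0.5 -1 0.2 0 0 0;-0.5 -1 0.2 0 0 0;-0.5 -1 0.2 0 0 0"}}

```text
time: 38.22
eef_pos: [0.4107, -0.3569, 0.2501]
tcp_rot: [0.759, 0.651, -0.0, -0.001]
contact_force: [0.0, -0.2, -0.2]
opening: 1.0
finger_force: 0.0
```

Run:
```python
from h import *
c=cam("top"); im=c["color"]; out=im.copy()
ctr=np.array([.6058,-.0746]); a=-.0617; ux=np.array([np.cos(a),np.sin(a)]); uy=np.array([-ux[1],ux[0]])
# expected rim/cap circles if centred: green
for y,z,r in((.117,.062,.0225),(.039,.066,.008),(-.039,.068,.0105),(-.117,.110,.013)):
    t=np.linspace(0,6.28,40); P=np.c_[ctr+y*uy+r*np.c_[np.cos(t),np.sin(t)],np.full(40,z)]
    cv2.polylines(out,[np.round(proj(c,P)*8).astype(int)],True,(0,255,0),1,cv2.LINE_AA,3)
a=im[120:205,210:430]; b=out[120:205,210:430]
s=cam("scene")["color"][170:260,240:460]
cv2.imwrite("pics/fin.png",cv2.resize(np.vstack([b,a[:, :220],s])[:, :],None,fx=2.2,fy=2.2,interpolation=cv2.INTER_CUBIC))
```

```text
(no output)
```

View pics/fin.png

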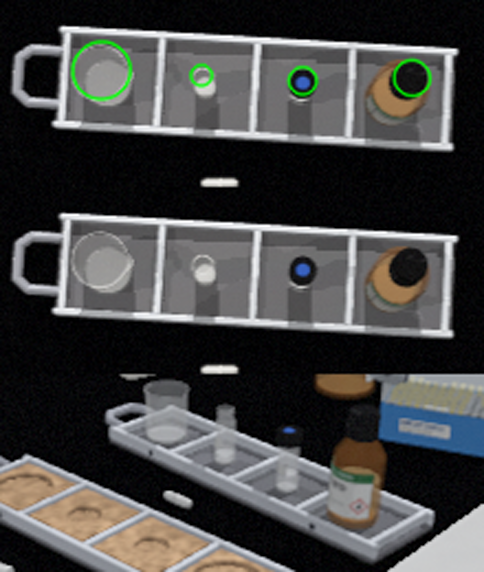

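All four stand upright in the mirrored order. Their tops are within about 2 pixels (under 4 mm) of the green circles drawn for centred vessels. The arm is clear, so I'm handing in.

```bash
python3 -c "
from plant import ctrl; print(ctrl.sign_off())"
```

```text
the job is handed in; nothing more can be done
None
```

All four vessels stand upright and released in the target rack in reverse order, within about 4 mm of centre by the last camera check; the job was handed in at about 38 s of 93 s, and the judge's verdict was not shown.

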